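# Close the leak-test pot evenly, crosswise in two passes

### The arm

A 6-joint arm with a two-finger parallel gripper is mounted at the origin on a cart in front of the work surface, level with it; the furniture and walls round the work are solid. World frame = base frame: x ahead of the robot, y to its left, z up, the work surface at z = 0. Lengths are in m, angles in rad, forces in N, time in s.
With the tool pointing down it reaches from about 0.35 to 0.775 m from the base axis. Payload 5.5 kg.
Tool frame: the origin (TCP) lies between the finger pads; the fingertips stand 11 mm ahead of it and the grasp point (between the pads) lies 8 mm behind it (tips_ahead is the distance from the TCP to the fingertips, in m); z points along the fingers, y is the line along which they close (so a half turn about z gives the same grasp; the last joint's range is limited). The gripper opens to 85 mm and grips with 20 to 120 N. Pads are 22 mm wide; open, the fingers measure 114 mm over their backs; the gripper's body (76 mm by 85 mm) begins 54 mm behind the grasp point. The pads swing forward as they close: fully open they stand 13 mm farther back than shut.
Start: joints at [1.035, 0.313, 0.046, 1.304, 0, 1.431], TCP at [0.222, 0.531, 0.242] pointing down, gripper open.
Joint ranges: [-2.76, 2.76], [-0.86, 1.69], [-1.03, 1.26], [-2.2, 2.34], [-1.47, 1.5], [-3.14, 3.14]. Speed limits (rad/s): [2.57, 2.57, 3.14, 3.14, 3.14, 3.14].

### API

Orientations are given as a unit quaternion [w, x, y, z].
In Python, from workcell import * gives the robot as it stands. The module is installed in compiled form; this text tells all that it offers.
- The arm moves only by the tool jog_arm, never from a script. Its argument "moves" is a list of rows, each an object with "fingers": the closure, from 0 (fully open) to 1 (shut); "slide": the shift along the tool's x, y, z in mm, a list of three; "angular": the turn, a rotation vector about the tool's x, y, z in degrees, a list of three. A call has 1 to 10 rows; each row is the pose to reach, as a shift and turn from the pose commanded when the call began, along the tool's axes at that moment; what a row does not reach only later rows make up. A row lasts 1/12 s, in which the tool goes at most 41.7 mm and 7.16 degrees, less where a joint would pass 70% of its speed; a pose out of reach is approached as far as the arm can. A call with a gripper value outside its range is refused whole. The fingers move at their own pace and stop on an object; "squeeze" is the grip in N (left out, the last holds). Time passes only in rows, so rows that repeat a pose let the fingers close. It gives the time, the measured TCP pose, the force, the opening and the grip force at its end, in the units of the state.
- get_state(): the state, without advancing time (a new reading comes with each control period).
- read_camera(name): name is "scene" or "top" or "wrist"; returns a dict with "color" (420x560x3 uint8, red, green, blue), "fovy" (degrees; the focal length in pixels is half the picture's height over the tangent of half this angle, whatever the lens; pixels are square), "cx", "cy" (the principal point, pixels), "world_from_camera" (4x4, takes a point from camera to world coordinates); the wrist camera has in their place "tool_from_camera" (4x4, takes a point from camera to tool coordinates, whose origin is the TCP and whose axes are the flange's). Camera axes: x right, y down, z forward; pixel columns grow to the right and rows downward; lengths in m; the calibration is good to about 2 mm. A picture is of the moment at which its call begins: read the wrist's pose just before it. There is no depth.
- hand_in(): hands the job in; it is judged then, once.
Trained networks look in a picture, given as the dict that the camera call returned (one of the last four; its "shot" number tells which), for a name from the list of things; names that differ only in an ending like _2 or _b are one class to them, and where a whole thing is asked for, a point or a joint stands for the part that bears it (a point fixed in the world has none). Each returns a list of dicts, best first, with "p" (0 to 1); they miss things now and then, are a little off and sometimes report something else, mostly with a low value. They report only what shows in the picture. A call takes as long as a camera call.
- look_for(target, picture): "point" ([column, row] in pixels, amid what is visible of it).
- tip_of(target, picture): "point" ([column, row] in pixels: a listed point, or the origin of a listed thing).
The state is a dict: "clock": time; "joint_pos": joint angles; "qvel": joint speeds; "tau": joint torques, N m; "tcp_pos": TCP position; "orientation": TCP orientation; "wrist_force": force on the tool from outside, world axes, zero at the start; "ft_torque": the same for the moment, N m; "finger_gap": finger opening in m; "grip_force": force on a finger pad.
Only numpy, scipy, OpenCV 4.12 (cv2) and the standard library are available. Lean on these libraries where they do the work, as an engineer would, in place of code of your own. Each camera call takes 0.05 s, during which the arm holds its last target. There are 200 camera calls.

### The job

The sealed switch is in the leak-test pot; tighten the cover's four hand knobs clockwise in star order so that the cover goes down evenly on its seal. First pass: about an eighth of a turn on each knob, one knob and then the one diagonally opposite before the other two; second pass: in the same crosswise way, turn every knob on to its stop. Don't disturb the things lying round the pot.

Things in the scene. Friction and masses are not known exactly. Their poses are not given: they have to be found in the camera images.
- pot: Leak-test pot, grey, round, fixed to the worktop: flange 172 mm across, body 110 mm, 62 mm high without cover. Origin: centre of its underside; z up; yaw varies. At its -x side (front) a 44 mm pressure gauge reaches 125 mm from the axis, at its +y side a small brass valve, both lower than the cover.
- cover: Round aluminium cover, 172 mm across, 12 mm thick, with a 60 mm sight glass in a dark ring (5 mm proud). The knobs press it about 2 mm down on a rubber seal; it rocks to the tighter side (one knob an eighth of a turn ahead: 0.007 rad; one knob alone near its stop: 0.012). Origin: centre of its underside, its top face 12 mm higher, about 78 mm above the worktop; z square to its faces.
- knob_1 (a joint): Turn of the far left knob on its upright stud, rad: 0 = slack, grows clockwise seen from above (tightening), 1.6 = hard stop, seal fully pressed. Starts at 0 to 0.25; an eighth of a turn (0.785) brings it about half way. Friction only (0.12 N m): it stays where it is left. It sinks 1.27 mm per rad.
- knob_1_top (a point): Top centre of the far left knob (gauge in front), diagonally opposite knob_3. Black fluted round knob, 35 mm across, 22 mm high down from here, below it a 21 mm hub 12 mm high down to the cover. The steel stud shows 5 to 8 mm above; a white line on top points from the middle to the rim. Knobs stand 66 mm from the pot's axis, 93 mm from each neighbour, tops about 112 mm above the worktop.
- knob_2 (a joint): Turn of the far right knob on its upright stud, rad: 0 = slack, grows clockwise seen from above (tightening), 1.6 = hard stop, seal fully pressed. Starts at 0 to 0.25; an eighth of a turn (0.785) brings it about half way. Friction only (0.12 N m): it stays where it is left. It sinks 1.27 mm per rad.
- knob_2_top (a point): Top centre of the far right knob (gauge in front), diagonally opposite knob_4. Black fluted round knob, 35 mm across, 22 mm high down from here, below it a 21 mm hub 12 mm high down to the cover. The steel stud shows 5 to 8 mm above; a white line on top points from the middle to the rim. Knobs stand 66 mm from the pot's axis, 93 mm from each neighbour, tops about 112 mm above the worktop.
- knob_3 (a joint): Turn of the near right knob on its upright stud, rad: 0 = slack, grows clockwise seen from above (tightening), 1.6 = hard stop, seal fully pressed. Starts at 0 to 0.25; an eighth of a turn (0.785) brings it about half way. Friction only (0.12 N m): it stays where it is left. It sinks 1.27 mm per rad.
- knob_3_top (a point): Top centre of the near right knob (gauge in front), diagonally opposite knob_1. Black fluted round knob, 35 mm across, 22 mm high down from here, below it a 21 mm hub 12 mm high down to the cover. The steel stud shows 5 to 8 mm above; a white line on top points from the middle to the rim. Knobs stand 66 mm from the pot's axis, 93 mm from each neighbour, tops about 112 mm above the worktop.
- knob_4 (a joint): Turn of the near left knob on its upright stud, rad: 0 = slack, grows clockwise seen from above (tightening), 1.6 = hard stop, seal fully pressed. Starts at 0 to 0.25; an eighth of a turn (0.785) brings it about half way. Friction only (0.12 N m): it stays where it is left. It sinks 1.27 mm per rad.
- knob_4_top (a point): Top centre of the near left knob (gauge in front), diagonally opposite knob_2. Black fluted round knob, 35 mm across, 22 mm high down from here, below it a 21 mm hub 12 mm high down to the cover. The steel stud shows 5 to 8 mm above; a white line on top points from the middle to the rim. Knobs stand 66 mm from the pot's axis, 93 mm from each neighbour, tops about 112 mm above the worktop.
- tested_switch: Bystander, loose: black dome hand switch with a green button, 46x62x28 mm, on the worktop right of the pot; origin centre of underside. (A second one, inside the pot under the glass, is the one to be tested; it cannot be reached.)
- screw_tray: Bystander, loose: small steel tray with screws, 60x100x16 mm, on the worktop left of the pot; origin centre of underside.
- cutters: Bystander, loose: red-handled side cutters lying flat, 129x75x12 mm, right of the pot; origin centre of underside.
- pump: Bystander, loose: blue desoldering pump lying flat, 21x210x21 mm, left of the pot; origin centre of underside.

How it is judged:
On the way, in this order (a step that is already met when the one before it is completed fails the run):
1. first pass begun crosswise: two diagonally opposite knobs taken up (past 0.5 rad, not yet past 1.25) while the other two are still slack ((((value of joint each of knob_1, knob_3 above 0.5 rad and value of joint each of knob_2, knob_4 below 0.5 rad) and value of joint each of knob_1, knob_3 below 1.25 rad) or ((value of joint each of knob_2, knob_4 above 0.5 rad and value of joint each of knob_1, knob_3 below 0.5 rad) and value of joint each of knob_2, knob_4 below 1.25 rad))), for 0.1 s.
2. first pass complete: all four knobs taken up (0.5 to 1.25 rad), none driven home yet (value of joint knob_1 between 0.5 and 1.25 rad and value of joint knob_2 between 0.5 and 1.25 rad and value of joint knob_3 between 0.5 and 1.25 rad and value of joint knob_4 between 0.5 and 1.25 rad), for 0.1 s.
3. second pass crosswise: two diagonally opposite knobs home (past 1.45 rad) before the other two are turned on (((value of joint each of knob_1, knob_3 above 1.45 rad and value of joint each of knob_2, knob_4 below 1.25 rad) or (value of joint each of knob_2, knob_4 above 1.45 rad and value of joint each of knob_1, knob_3 below 1.25 rad))), for 0.1 s.
At the end, for the whole second after the job is handed in: All four knobs are at their stop (past 1.45 rad of 1.6) and at rest, the cover lies flat (within 0.003 rad), the knobs are released and the bystanders are where they were (value of joint each of knob_1, knob_2, knob_3, knob_4 above 1.45 rad and angle between cover's own z axis and vertical below 0.003 rad and velocity of joint each of knob_1, knob_2, knob_3, knob_4 below 0.05 rad/s); the robot touches nothing.
It fails at once if the cover is pulled down askew by more than 0.0115 rad (one knob driven far ahead of the others, or one side before the other) (angle between cover's own z axis and vertical above 0.0115 rad).
It fails at once if a bystander is shifted by more than 20 mm (distance of any of tested_switch, screw_tray, cutters, pump from where it was at the start of the episode above 0.02 m).
It also fails if it takes over 72 s, if anything falls off the work surface, if the arm or the gripper's body presses on something with over 40 N, if the wrist force passes 120 N, or if a joint passes its speed limit or range.

## Working session

There is one attempt and no reset: what is moved stays moved. The work goes in short steps, Python scripts to look and compute and a tool call to move; the robot and the scene stay as the last step left them, time stands still between calls to the robot, and variables do not carry over. Pictures are saved under pics/ and viewed, at most 10 in all, crops included, and the job is handed in when it is done.

Besides the shell and the picture viewer there is one more tool, called after "Call:" as name(argument=value, ...), one argument or row to a line, values as JSON. jog_arm: Moves the arm, as the interface text tells. Its arguments: {"type":"object","properties":{"moves":{"type":"array","items":{"type":"object","properties":{"fingers":{"type":"number"},"slide":{"type":"array","items":{"type":"number"}},"angular":{"type":"array","items":{"type":"number"}}}}},"squeeze":{"type":"number"}},"required":["moves"]}

```bash
mkdir -p pics; cat > h.py <<'E'
from workcell import *
import numpy as np, cv2
from scipy.spatial.transform import Rotation as R
def Rt(s):
    q=s["orientation"]; return R.from_quat([q[1],q[2],q[3],q[0]])
def pose(s):
    T=np.eye(4);T[:3,:3]=Rt(s).as_matrix();T[:3,3]=s["tcp_pos"];return T
def W(d,s=None): return np.array(d["world_from_camera"]) if "world_from_camera" in d else pose(s)@np.array(d["tool_from_camera"])
def ray(d,px,z,s=None):
    f=210/np.tan(np.radians(d["fovy"])/2); M=W(d,s)
    v=M[:3,:3]@np.array([(px[0]-d["cx"])/f,(px[1]-d["cy"])/f,1]); o=M[:3,3]
    return o+v*(z-o[2])/v[2]
E
python3 - <<'E'
from h import *
s=get_state();print(s)
for n in("top","scene"):
    d=read_camera(n);cv2.imwrite(f"pics/{n}0.png",d["color"][:,:,::-1])
    print(n,np.round(W(d),3).tolist(),d["fovy"])
    for t in("knob_1_top","cover"):
        for r in tip_of(t,d):print(t,r["p"],np.round(r["point"]),np.round(ray(d,r["point"],.112 if "k" in t else .066),4))
E
```

```text
{'clock': 0.0, 'joint_pos': array([ 1.03538029e+00,  3.14012023e-01,  4.49302422e-02,  1.30362502e+00,
       -4.40128163e-06,  1.43119553e+00]), 'qvel': array([ 0.00086476,  0.00078937,  0.00157722,  0.00196812, -0.00141611,
        0.0009907 ]), 'tau': array([ 6.78647011e-04, -4.80629253e+01,  2.98532581e+01,  1.93809491e-02,
       -3.91684644e-04, -1.27899713e-05]), 'tcp_pos': array([0.22143717, 0.53008188, 0.24138234]), 'orientation': array([-3.14237115e-04,  1.96618130e-01,  9.80479678e-01, -9.02071442e-04]), 'wrist_force': array([ 0.31570071, -0.6541944 , -0.32506671]), 'ft_torque': array([0.05046014, 0.00558449, 0.00235513]), 'grip_force': 0.0, 'finger_gap': 0.08539559224054366}
top [[0.017, -0.985, 0.169, 0.306], [-1.0, -0.021, -0.017, -0.004], [0.021, -0.169, -0.985, 1.103], [0.0, 0.0, 0.0, 1.0]] 54.069157483161696
knob_1_top 0.64 [293. 200.] [ 0.4969 -0.0441  0.112 ]
knob_1_top 0.53 [270. 182.] [0.5424 0.0144 0.112 ]
cover 0.91 [292. 199.] [ 0.5078 -0.0425  0.066 ]
scene [[0.622, -0.408, 0.668, -0.413], [-0.783, -0.325, 0.531, -0.733], [0.001, -0.853, -0.522, 0.805], [0.0, 0.0, 0.0, 1.0]] 52.62236597199029
knob_1_top 0.69 [279. 202.] [ 0.5358 -0.0057  0.112 ]
cover 0.76 [283. 222.] [ 0.5044 -0.0444  0.066 ]
```

View pics/top0.png

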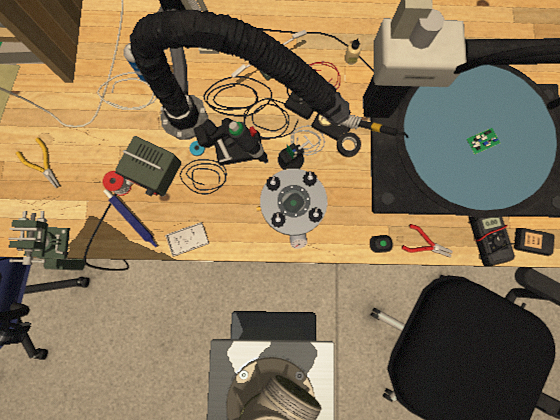

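View pics/scene0.png

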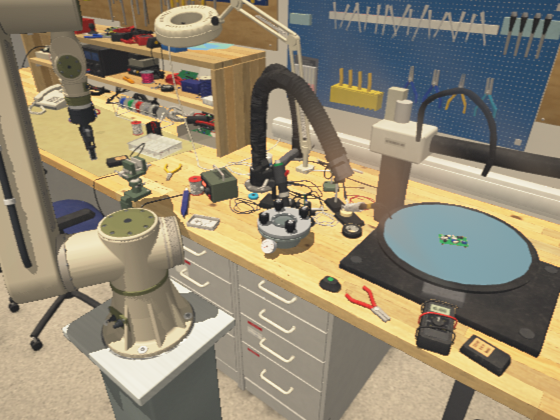

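The top view shows the pot centre at about px (294,201), with knobs at (278,183), (308,178), (317,212) and (278,218) and the gauge in front. The tray and pump lie to the left, and the switch and cutters to the right. In the scene view the pot is clear and the fume hose hangs behind it. I'll go above the pot now.

Call:
jog_arm(
  moves=[
    {"slide":[-240,-210,-40],"fingers":0},
    {"slide":[-240,-210,-40],"fingers":0},
    {"slide":[-240,-210,-40],"fingers":0},
    {"slide":[-240,-210,-40],"fingers":0},
    {"slide":[-484,-419,-60],"fingers":0},
    {"slide":[-484,-419,-60],"fingers":0},
    {"slide":[-484,-419,-60],"fingers":0},
    {"slide":[-484,-419,-60],"fingers":0},
    {"slide":[-484,-419,-60],"fingers":0},
    {"slide":[-484,-419,-60],"fingers":0},
  ],
)

```text
schema error: expected keys fingers, slide, angular
```

Call:
jog_arm(
  moves=[
    {"slide":[-240,-210,-40],"fingers":0,"angular":[0,0,0]},
    {"slide":[-240,-210,-40],"fingers":0,"angular":[0,0,0]},
    {"slide":[-240,-210,-40],"fingers":0,"angular":[0,0,0]},
    {"slide":[-240,-210,-40],"fingers":0,"angular":[0,0,0]},
    {"slide":[-484,-419,-60],"fingers":0,"angular":[0,0,0]},
    {"slide":[-484,-419,-60],"fingers":0,"angular":[0,0,0]},
    {"slide":[-484,-419,-60],"fingers":0,"angular":[0,0,0]},
    {"slide":[-484,-419,-60],"fingers":0,"angular":[0,0,0]},
    {"slide":[-484,-419,-60],"fingers":0,"angular":[0,0,0]},
    {"slide":[-484,-419,-60],"fingers":0,"angular":[0,0,0]},
  ],
)

```text
clock: 1.13
tcp_pos: [0.4063, 0.1573, 0.2841]
orientation: [0.0, 0.196, 0.981, 0.0]
wrist_force: [2.1, 1.0, -0.6]
finger_gap: 0.0855
grip_force: 0.0
```

Call:
jog_arm(
  moves=[
    {"slide":[-160,-138,0],"fingers":0,"angular":[0,0,0]},
    {"slide":[-160,-138,0],"fingers":0,"angular":[0,0,0]},
    {"slide":[-160,-138,0],"fingers":0,"angular":[0,0,0]},
    {"slide":[-160,-138,0],"fingers":0,"angular":[0,0,0]},
    {"slide":[-160,-138,0],"fingers":0,"angular":[0,0,0]},
    {"slide":[-160,-138,0],"fingers":0,"angular":[0,0,0]},
    {"slide":[-160,-138,0],"fingers":0,"angular":[0,0,0]},
    {"slide":[-160,-138,0],"fingers":0,"angular":[0,0,0]},
  ],
)

```text
clock: 1.8
tcp_pos: [0.4999, -0.0297, 0.2833]
orientation: [-0.001, 0.197, 0.98, 0.0]
wrist_force: [-0.8, 1.1, -0.1]
finger_gap: 0.0856
grip_force: 0.0
```

```bash
cat > look.py <<'E'
from h import *
import sys
s=get_state();print(s["clock"],np.round(s["tcp_pos"],4),np.round(s["orientation"],4),np.round(s["joint_pos"],2))
d=read_camera("wrist");cv2.imwrite(f"pics/{sys.argv[1]}.png",d["color"][:,:,::-1])
print(np.round(d["tool_from_camera"],3).tolist())
for r in tip_of("knob_1_top",d):
    p=ray(d,r["point"],.112,s);print(round(r["p"],2),np.round(r["point"],1),np.round(p,4),"tool",np.round(1000*Rt(s).inv().apply(p-s["tcp_pos"]),1))
for r in tip_of("cover",d):print("cover",r["p"],np.round(ray(d,r["point"],.066,s),4))
E
python3 look.py w1
```

```text
1.8 [ 0.4999 -0.0297  0.2833] [-7.000e-04  1.971e-01  9.804e-01  3.000e-04] [-0.22  0.16 -0.05  1.36  0.    0.18]
[[0.001, -0.952, -0.307, 0.079], [1.0, 0.001, 0.0, -0.001], [-0.0, -0.307, 0.952, -0.133], [0.0, 0.0, 0.0, 1.0]]
0.73 [331.5 224.4] [0.5496 0.0057 0.112 ] tool [-32.4  51.9 171.3]
cover 0.67 [ 0.4721 -0.1172  0.066 ]
cover 0.56 [ 0.5056 -0.0495  0.066 ]
```

View pics/w1.png

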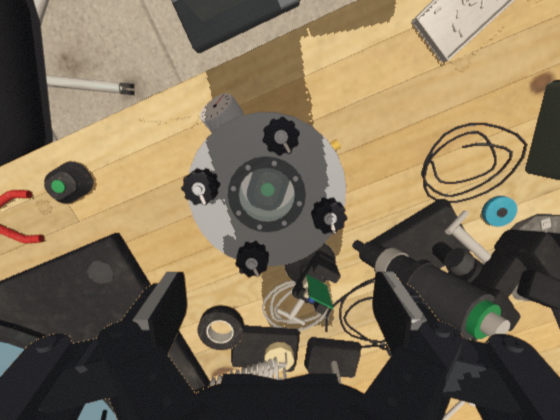

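The wrist view shows the gauge at px (222,112). The knobs are near left k4 (282,137), near right k3 (201,188), far right k2 (252,258) and far left k1 (330,215). Next I'll fit the pot pose to these and check it with an overlay.

```bash
cat >> h.py <<'E'
from scipy.optimize import least_squares
def proj(d,P,s):
    f=210/np.tan(np.radians(d["fovy"])/2); M=np.linalg.inv(W(d,s)); p=(M[:3,:3]@np.array(P).T).T+M[:3,3]
    return p[:,:2]/p[:,2:]*f+[d["cx"],d["cy"]]
def knobs(q,z=.112):  # order 1..4
    a=q[2]+np.radians([45,-45,-135,135]); return np.c_[q[0]+.066*np.cos(a),q[1]+.066*np.sin(a),np.full(4,z)]
E
python3 - <<'E'
from h import *
s=get_state();d=read_camera("wrist");im=d["color"][:,:,::-1].copy()
c=np.array([[330,215],[252,258],[201,188],[282,137]],float)
g=cv2.cvtColor(im,cv2.COLOR_BGR2GRAY)
r=least_squares(lambda q:(proj(d,knobs(q),s)-c).ravel(),[.505,-.045,0])
print(r.x,np.round(r.fun.reshape(-1,2),1).tolist());k=knobs(r.x);print(np.round(k,4))
for n in range(4):
    for rr,z in((.0175,.112),(.0175,.09)):
        t=np.linspace(0,6.28,40);P=np.c_[k[n,0]+rr*np.cos(t),k[n,1]+rr*np.sin(t),np.full(40,z)]
        cv2.polylines(im,[np.round(proj(d,P,s)*16).astype(int)],True,(0,0,255) if z>.1 else (0,255,255),1,shift=4)
cv2.imwrite("pics/w1o.png",cv2.resize(im[90:310,160:390],None,fx=2.6,fy=2.6,interpolation=cv2.INTER_CUBIC))
d=read_camera("top")
print(np.round(proj(d,k,s)))
E
```

```text
[ 0.50294111 -0.04398427  0.16191917] [[1.0, 1.3], [0.6, 3.0], [-1.3, -1.2], [-0.2, -2.3]]
[[ 0.5415  0.0096  0.112 ]
 [ 0.5565 -0.0825  0.112 ]
 [ 0.4644 -0.0976  0.112 ]
 [ 0.4494 -0.0054  0.112 ]]
[[272. 182.]
 [309. 177.]
 [315. 214.]
 [277. 219.]]
```

View pics/w1o.png

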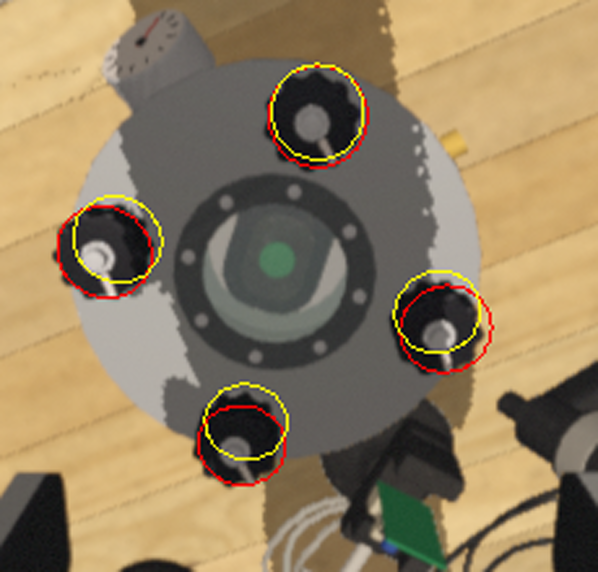

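```bash
python3 - <<'E'
from h import *
s=get_state();dw=read_camera("wrist");dt=read_camera("top");ds=read_camera("scene")
im=dt["color"][120:230,220:360,::-1]; im2=ds["color"][160:270,220:360,::-1]
o=np.hstack([cv2.resize(i,None,fx=2.8,fy=4.2*2.8/4.2,interpolation=cv2.INTER_CUBIC) for i in(im,im2)])
cv2.imwrite("pics/ts.png",o)
for z in(.03,.06,.09,.12,.15): print(z,np.round(ray(dw,(320,290),z,s),3),np.round(ray(dt,(295,152),z),3))
q=[ .503,-.044,.162]
print(np.round(proj(ds,knobs(q),s)))
E
```

```text
0.03 [ 0.667 -0.038  0.03 ] [ 0.646 -0.051  0.03 ]
0.06 [ 0.648 -0.035  0.06 ] [ 0.636 -0.049  0.06 ]
0.09 [ 0.63  -0.032  0.09 ] [ 0.627 -0.048  0.09 ]
0.12 [ 0.611 -0.029  0.12 ] [ 0.617 -0.047  0.12 ]
0.15 [ 0.593 -0.026  0.15 ] [ 0.608 -0.046  0.15 ]
[[277. 200.]
 [302. 207.]
 [289. 221.]
 [262. 213.]]
```

View pics/ts.png

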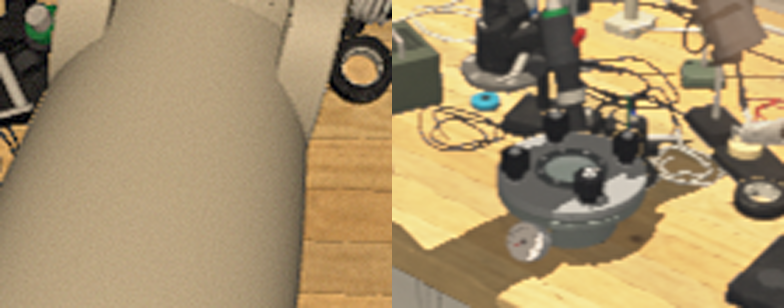

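The third-hand holder behind the pot (black with a green board) is at about (0.60,-0.03) and roughly 0.1 m high. I'll start the grips with the finger line at yaw of about 120°, so that turning clockwise keeps the fingers clear of it.

Call:
jog_arm(
  moves=[
    {"slide":[-23.4,51.5,40],"fingers":0.35,"angular":[0,0,-53]},
    {"slide":[-23.4,51.5,60],"fingers":0.35,"angular":[0,0,-53]},
    {"slide":[-23.4,51.5,108],"fingers":0.35,"angular":[0,0,-53]},
    {"slide":[-23.4,51.5,108],"fingers":0.35,"angular":[0,0,-53]},
    {"slide":[-23.4,51.5,108],"fingers":0.35,"angular":[0,0,-53]},
    {"slide":[-23.4,51.5,108],"fingers":0.35,"angular":[0,0,-53]},
    {"slide":[-23.4,51.5,108],"fingers":0.35,"angular":[0,0,-53]},
    {"slide":[-23.4,51.5,108],"fingers":0.35,"angular":[0,0,-53]},
    {"slide":[-23.4,51.5,108],"fingers":0.35,"angular":[0,0,-53]},
    {"slide":[-23.4,51.5,108],"fingers":0.35,"angular":[0,0,-53]},
  ],
)

```text
clock: 3.03
tcp_pos: [0.5417, 0.009, 0.1757]
orientation: [0.0, -0.261, 0.965, 0.0]
wrist_force: [-0.4, 0.4, -0.6]
finger_gap: 0.0557
grip_force: 0.0
```

```bash
python3 look.py w2
```

```text
3.0333 [0.5417 0.009  0.1757] [ 1.000e-04 -2.609e-01  9.654e-01  0.000e+00] [-0.13  0.28 -0.17  1.12  0.   -0.66]
[[0.001, -0.952, -0.307, 0.079], [1.0, 0.001, -0.0, -0.0], [0.001, -0.307, 0.952, -0.133], [0.0, 0.0, 0.0, 1.0]]
cover 0.57 [ 0.5028 -0.0455  0.066 ]
cover 0.17 [ 0.4444 -0.0013  0.066 ]
```

View pics/w2.png

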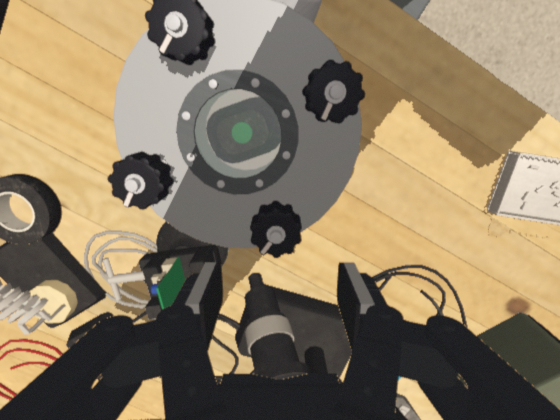

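k1 is at px (275,235), ahead of the fingers. A dark barrel with a silver ring stands behind it at px (255,280) to (275,340), so I'll triangulate that barrel before descending.

```bash
python3 - <<'E'
from h import *
s=get_state();dw=read_camera("wrist");ds=read_camera("scene");dt=read_camera("top")
def tri(a):
    A=np.zeros((3,3));b=np.zeros(3)
    for d,p in a:
        o=W(d,s)[:3,3];v=ray(d,p,0.,s)-o;v/=np.linalg.norm(v);M=np.eye(3)-np.outer(v,v);A+=M;b+=M@o
    x=np.linalg.solve(A,b);return np.round(x,3),[np.round(proj(d,[x],s)[0]-p) for d,p in a]
print("ring",tri([(dw,(272,330)),(ds,(283.6,194.6))]))
print("tip",tri([(dw,(253,278)),(ds,(283.6,206))]))
print("green",tri([(dt,(237,127)),(ds,(278,164))]))
for z in(0,.05,.1,.15):print(z,np.round(ray(dw,(272,330),z,s),3))
q=[.503,-.044,.162]
c=np.array([[276,235],[134,183],[177,23],[336,91]],float)
r=least_squares(lambda q:(proj(dw,knobs(q,.112),s)-c).ravel(),q);print(r.x,np.round(r.fun,1));print(np.round(knobs(r.x),4))
cv2.imwrite("pics/sc.png",cv2.resize(ds["color"][100:230,200:373,::-1],None,fx=4.5,fy=4.5,interpolation=cv2.INTER_CUBIC))
E
```

```text
ring (array([0.634, 0.053, 0.078]), [array([-2.,  1.]), array([-1.,  0.])])
tip (array([0.604, 0.023, 0.057]), [array([ 4., -2.]), array([ 1., -0.])])
green (array([0.657, 0.094, 0.176]), [array([-0.,  0.]), array([ 0., -0.])])
0 [0.686 0.083 0.   ]
0.05 [0.651 0.065 0.05 ]
0.1 [0.617 0.046 0.1  ]
0.15 [0.583 0.028 0.15 ]
[ 0.50329327 -0.04721315  0.15338046] [-0.5 -1.6  1.6 -1.   0.1  1.  -1.1  0.8]
[[ 0.5423  0.006   0.112 ]
 [ 0.5565 -0.0862  0.112 ]
 [ 0.4643 -0.1005  0.112 ]
 [ 0.45   -0.0082  0.112 ]]
```

View pics/sc.png

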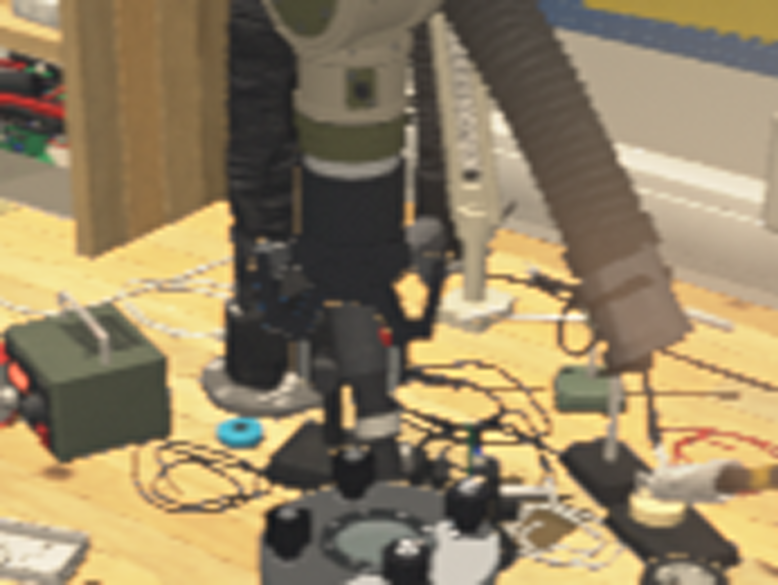

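The iron leans away from the pot, about 0.14 m from k1 at gripper-body height, so it is clear. I'll descend and grip k1.

Call:
jog_arm(
  moves=[
    {"slide":[0.7,-2,35],"fingers":0.35,"angular":[0,0,0]},
    {"slide":[0.7,-2,65],"fingers":0.35,"angular":[0,0,0]},
    {"slide":[0.7,-2,77],"fingers":0.35,"angular":[0,0,0]},
    {"slide":[0.7,-2,77],"fingers":0.35,"angular":[0,0,0]},
    {"slide":[0.7,-2,77],"fingers":0.35,"angular":[0,0,0]},
    {"slide":[0.7,-2,77],"fingers":1,"angular":[0,0,0]},
    {"slide":[0.7,-2,77],"fingers":1,"angular":[0,0,0]},
    {"slide":[0.7,-2,77],"fingers":1,"angular":[0,0,0]},
    {"slide":[0.7,-2,77],"fingers":1,"angular":[0,0,0]},
    {"slide":[0.7,-2,77],"fingers":1,"angular":[0,0,0]},
  ],
  squeeze=50,
)

```text
clock: 4.17
tcp_pos: [0.5432, 0.0069, 0.1005]
orientation: [0.002, -0.262, 0.965, -0.0]
wrist_force: [-1.7, 1.8, 6.7]
finger_gap: 0.0332
grip_force: 49.6
```

Call:
jog_arm(
  moves=[
    {"slide":[0,0,0.2],"fingers":1,"angular":[0,0,7]},
    {"slide":[0,0,0.4],"fingers":1,"angular":[0,0,14]},
    {"slide":[0,0,0.5],"fingers":1,"angular":[0,0,21]},
    {"slide":[0,0,0.6],"fingers":1,"angular":[0,0,28]},
    {"slide":[0,0,0.8],"fingers":1,"angular":[0,0,35]},
    {"slide":[0,0,0.9],"fingers":1,"angular":[0,0,41]},
    {"slide":[0,0,0.9],"fingers":1,"angular":[0,0,41]},
    {"slide":[0,0,0.9],"fingers":1,"angular":[0,0,41]},
  ],
)

```text
clock: 4.83
tcp_pos: [0.5433, 0.0065, 0.0997]
orientation: [0.002, 0.093, 0.996, -0.0]
wrist_force: [-1.8, 1.3, 6.4]
finger_gap: 0.0335
grip_force: 49.6
```

Call:
jog_arm(
  moves=[
    {"slide":[0,0,1],"fingers":0.35,"angular":[0,0,41]},
    {"slide":[0,0,1],"fingers":0.35,"angular":[0,0,41]},
    {"slide":[0,0,1],"fingers":0.35,"angular":[0,0,41]},
  ],
)

```text
clock: 5.08
tcp_pos: [0.5429, 0.0064, 0.0976]
orientation: [0.001, 0.28, 0.96, 0.0]
wrist_force: [-1.0, -0.9, 0.4]
finger_gap: 0.0556
grip_force: 0.0
```

Call:
jog_arm(
  moves=[
    {"slide":[0,0,-35],"fingers":0.35,"angular":[0,0,0]},
    {"slide":[0,0,-60],"fingers":0.35,"angular":[0,0,0]},
    {"slide":[57,-118,-60],"fingers":0.35,"angular":[0,0,-41]},
    {"slide":[57,-118,-60],"fingers":0.35,"angular":[0,0,-41]},
    {"slide":[57,-118,-60],"fingers":0.35,"angular":[0,0,-41]},
    {"slide":[57,-118,-60],"fingers":0.35,"angular":[0,0,-41]},
    {"slide":[57,-118,-60],"fingers":0.35,"angular":[0,0,-41]},
    {"slide":[57,-118,-60],"fingers":0.35,"angular":[0,0,-41]},
    {"slide":[57,-118,-60],"fingers":0.35,"angular":[0,0,-41]},
    {"slide":[57,-118,-60],"fingers":0.35,"angular":[0,0,-41]},
  ],
)

```text
clock: 5.92
tcp_pos: [0.4316, -0.0632, 0.1574]
orientation: [0.001, -0.075, 0.997, -0.0]
wrist_force: [-0.3, -0.7, -0.0]
finger_gap: 0.0555
grip_force: 0.0
```

```bash
python3 look.py w3
```

```text
5.9167 [ 0.4316 -0.0632  0.1574] [ 8.000e-04 -7.550e-02  9.971e-01 -4.000e-04] [-0.33  0.09 -0.45  1.03 -0.   -0.48]
[[0.001, -0.952, -0.307, 0.079], [1.0, 0.001, -0.0, -0.0], [0.0, -0.307, 0.952, -0.133], [0.0, 0.0, 0.0, 1.0]]
cover 0.89 [ 0.5064 -0.0486  0.066 ]
```

View pics/w3.png

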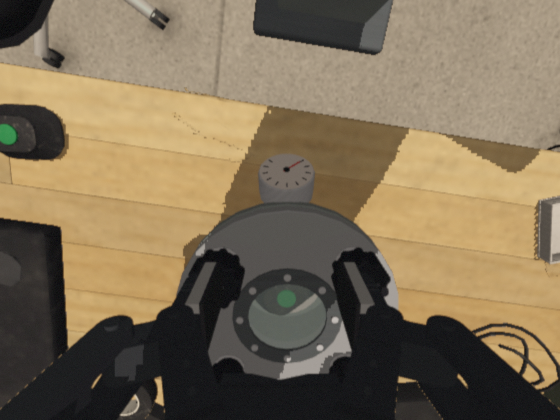

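I made a slip there: the release call repeated the +41° turn, so the fingers swung further while opening and k1 may have gone on a few degrees. I'll check its white line later. Next I move to k3.

Call:
jog_arm(
  moves=[
    {"slide":[-27,-40.5,0],"fingers":0.35,"angular":[0,0,0]},
    {"slide":[-27,-40.5,0],"fingers":0.35,"angular":[0,0,0]},
    {"slide":[-27,-40.5,0],"fingers":0.35,"angular":[0,0,0]},
    {"slide":[-27,-40.5,0],"fingers":0.35,"angular":[0,0,0]},
  ],
)

```text
clock: 6.4
tcp_pos: [0.4638, -0.0987, 0.1563]
orientation: [-0.001, -0.076, 0.997, 0.0]
wrist_force: [-0.3, 0.3, -0.4]
finger_gap: 0.0552
grip_force: 0.0
```

```bash
cat > look2.py <<'E'
# find bright stud + white line near each expected knob; print knob offset from TCP in tool mm
from h import *
import sys
K=np.array([[.543,.0067],[.5565,-.0845],[.4645,-.099],[.4497,-.007]])
s=get_state();d=read_camera("wrist");im=d["color"]
cv2.imwrite(f"pics/{sys.argv[1]}.png",im[:,:,::-1])
print(s["clock"],np.round(s["tcp_pos"],4),"y yaw",round(np.degrees(np.arctan2(*Rt(s).as_matrix()[[1,0],1])),1),np.round(s["joint_pos"][5],2))
x=np.linspace(-.025,.025,101)
out=[]
for n in range(4):  # rectified patch at the top plane, rows=+x up, cols=-y right
    X,Y=np.meshgrid(x[::-1],x[::-1],indexing="ij")
    p=proj(d,np.c_[(K[n,0]+X).ravel(),(K[n,1]+Y).ravel(),np.full(X.size,.111)],s).astype(np.float32).reshape(101,101,2)
    out.append(cv2.resize(cv2.remap(im,p[...,0],p[...,1],cv2.INTER_LINEAR),(300,300)))
    print(n+1,"tool",np.round(1000*Rt(s).inv().apply(np.r_[K[n],.112]-s["tcp_pos"]),1),p[50,50])
o=np.vstack([np.hstack(out[:2]),np.hstack(out[2:])])
for a in(150,450):cv2.line(o,(a,0),(a,599),(255,0,0),1);cv2.line(o,(0,a),(599,a),(255,0,0),1)
cv2.imwrite(f"pics/{sys.argv[1]}p.png",o[:,:,::-1])
E
python3 look2.py w4
```

```text
6.4 [ 0.4638 -0.0987  0.1563] y yaw 98.8 -0.53
1 tool [-94.4  92.   44.3] [413.0122 371.9107]
2 tool [-93.8  -0.2  44.2] [279.41437 371.2279 ]
3 tool [-0.7 -0.5 44.3] [279.05487 247.07932]
4 tool [-0.1 92.7 44.4] [434.17657 246.24768]
```

Call:
jog_arm(
  moves=[
    {"slide":[-0.7,-0.5,30],"fingers":0.35,"angular":[0,0,0]},
    {"slide":[-0.7,-0.5,50],"fingers":0.35,"angular":[0,0,0]},
    {"slide":[-0.7,-0.5,57],"fingers":0.35,"angular":[0,0,0]},
    {"slide":[-0.7,-0.5,57],"fingers":0.35,"angular":[0,0,0]},
    {"slide":[-0.7,-0.5,57],"fingers":1,"angular":[0,0,0]},
    {"slide":[-0.7,-0.5,57],"fingers":1,"angular":[0,0,0]},
    {"slide":[-0.7,-0.5,57],"fingers":1,"angular":[0,0,0]},
    {"slide":[-0.7,-0.5,57],"fingers":1,"angular":[0,0,0]},
    {"slide":[-0.7,-0.5,57],"fingers":1,"angular":[0,0,0]},
  ],
)

```text
clock: 7.2
tcp_pos: [0.4653, -0.0998, 0.1012]
orientation: [0.001, -0.077, 0.997, -0.001]
wrist_force: [-3.1, -2.2, 7.4]
finger_gap: 0.0336
grip_force: 49.7
```

Call:
jog_arm(
  moves=[
    {"slide":[0,0,0.2],"fingers":1,"angular":[0,0,7]},
    {"slide":[0,0,0.4],"fingers":1,"angular":[0,0,14]},
    {"slide":[0,0,0.5],"fingers":1,"angular":[0,0,21]},
    {"slide":[0,0,0.6],"fingers":1,"angular":[0,0,28]},
    {"slide":[0,0,0.8],"fingers":1,"angular":[0,0,35]},
    {"slide":[0,0,0.9],"fingers":1,"angular":[0,0,41]},
    {"slide":[0,0,0.9],"fingers":1,"angular":[0,0,41]},
    {"slide":[0,0,0.9],"fingers":1,"angular":[0,0,41]},
  ],
)

```text
clock: 7.87
tcp_pos: [0.4654, -0.1, 0.1003]
orientation: [0.001, 0.278, 0.961, -0.001]
wrist_force: [-2.9, -3.6, 7.6]
finger_gap: 0.0335
grip_force: 49.9
```

Call:
jog_arm(
  moves=[
    {"slide":[0,0,0],"fingers":0.35,"angular":[0,0,0]},
    {"slide":[0,0,0],"fingers":0.35,"angular":[0,0,0]},
    {"slide":[0,0,-35],"fingers":0.35,"angular":[0,0,0]},
    {"slide":[0,0,-75],"fingers":0.35,"angular":[0,0,-7]},
    {"slide":[0,0,-115],"fingers":0.35,"angular":[0,0,-14]},
    {"slide":[0,0,-150],"fingers":0.35,"angular":[0,0,-21]},
    {"slide":[0,0,-170],"fingers":0.35,"angular":[0,0,-28]},
    {"slide":[0,0,-180],"fingers":0.35,"angular":[0,0,-35]},
    {"slide":[0,0,-180],"fingers":0.35,"angular":[0,0,-41]},
    {"slide":[0,0,-180],"fingers":0.35,"angular":[0,0,-41]},
  ],
)

```text
clock: 8.7
tcp_pos: [0.4655, -0.0991, 0.2799]
orientation: [0.001, -0.078, 0.997, -0.0]
wrist_force: [0.2, -0.6, 0.2]
finger_gap: 0.0557
grip_force: 0.0
```

```bash
python3 look2.py w5
```

```text
8.7 [ 0.4655 -0.0991  0.2799] y yaw 99.0 -0.54
1 tool [-92.6  92.5 168.1] [367.39337 279.1176 ]
2 tool [-91.7   0.3 168.2] [279.89844 278.21884]
3 tool [  1.4   0.4 167.9] [280.11005 192.44572]
4 tool [  1.7  93.6 167.9] [376.84735 192.32729]
```

View pics/w5p.png

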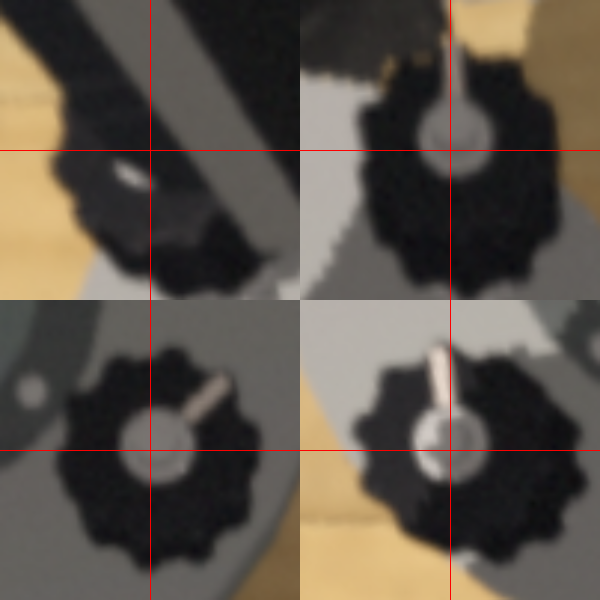

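In the rectified patches (up is +x, right is -y), k3's line is at about 48° clockwise, k2 at about 0° and k4 at about -6°. k1 is hidden by a finger. I'll move above k4, where k1 shows freely, and measure the line angles numerically.

Call:
jog_arm(
  moves=[
    {"slide":[0,40,0],"fingers":0.35,"angular":[0,0,0]},
    {"slide":[2,80,0],"fingers":0.35,"angular":[0,0,0]},
    {"slide":[2,93,0],"fingers":0.35,"angular":[0,0,0]},
    {"slide":[2,93,0],"fingers":0.35,"angular":[0,0,0]},
  ],
)

```text
clock: 9.08
tcp_pos: [0.4472, -0.0049, 0.2782]
orientation: [-0.001, -0.077, 0.997, 0.001]
wrist_force: [0.2, -0.4, -0.2]
finger_gap: 0.0555
grip_force: 0.0
```

```bash
cat >> look2.py <<'E'
for n in range(4):
    g=cv2.cvtColor(out[n],cv2.COLOR_RGB2GRAY).astype(np.float32)
    best=[]
    for cx in range(138,163,4):
        for cy in range(134,163,4):
            a=np.radians(np.arange(0,360,3));r=np.arange(54,90,3)
            u=(cx+np.outer(np.sin(a),r)).astype(np.float32);v=(cy-np.outer(np.cos(a),r)).astype(np.float32)
            m=cv2.remap(g,u,v,cv2.INTER_LINEAR);q=m.min(1);i=q.argmax();best.append((q[i]-np.median(q),3*i,cx,cy))
    best.sort(reverse=True);print("line",n+1,[(round(float(b[0])),)+b[1:] for b in best[:3]])
E
python3 look2.py w6
```

```text
9.0833 [ 0.4472 -0.0049  0.2782] y yaw 98.9 -0.35
1 tool [-96.7  -3.6 166.1] [276.15497 283.3788 ]
2 tool [-95.9 -95.8 166. ] [188.3882  282.73917]
3 tool [ -2.8 -95.9 166.1] [180.01877 197.06548]
4 tool [ -2.4  -2.7 166.2] [276.85773 196.70296]
line 1 [(86, np.int64(39), 162, 146), (86, np.int64(42), 158, 146), (86, np.int64(42), 154, 150)]
line 2 [(50, np.int64(291), 158, 162), (50, np.int64(294), 154, 162), (49, np.int64(288), 158, 158)]
line 3 [(161, np.int64(48), 158, 142), (161, np.int64(48), 154, 146), (161, np.int64(48), 150, 150)]
line 4 [(90, np.int64(351), 158, 146), (90, np.int64(354), 154, 142), (90, np.int64(351), 158, 142)]
```

View pics/w6p.png

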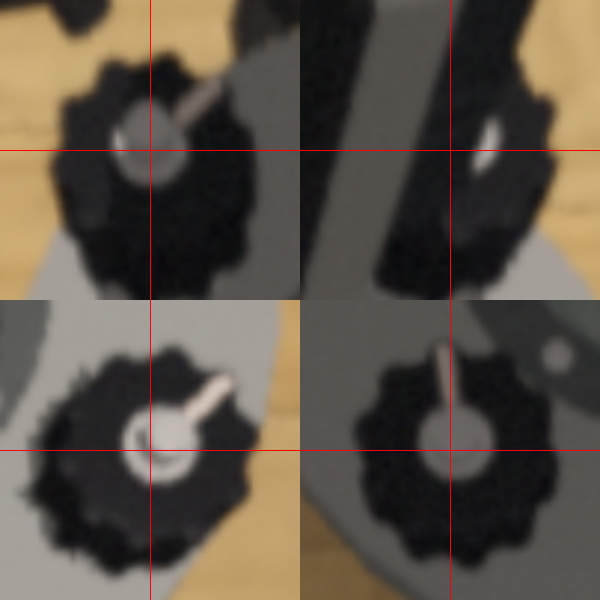

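k1 and k3 both read about 45–48°, roughly 40° on from the first view, so the slip did no harm. Taking the knobs' zero as the pot's yaw, that makes k1 and k3 about 0.97, k4 about 0 and k2 about 0.15. Now k4.

Call:
jog_arm(
  moves=[
    {"slide":[-2.4,-2.7,40],"fingers":0.35,"angular":[0,0,0]},
    {"slide":[-2.4,-2.7,80],"fingers":0.35,"angular":[0,0,0]},
    {"slide":[-2.4,-2.7,120],"fingers":0.35,"angular":[0,0,0]},
    {"slide":[-2.4,-2.7,155],"fingers":0.35,"angular":[0,0,0]},
    {"slide":[-2.4,-2.7,178],"fingers":0.35,"angular":[0,0,0]},
    {"slide":[-2.4,-2.7,178],"fingers":0.35,"angular":[0,0,0]},
    {"slide":[-2.4,-2.7,178],"fingers":1,"angular":[0,0,0]},
    {"slide":[-2.4,-2.7,178],"fingers":1,"angular":[0,0,0]},
    {"slide":[-2.4,-2.7,178],"fingers":1,"angular":[0,0,0]},
    {"slide":[-2.4,-2.7,178],"fingers":1,"angular":[0,0,0]},
  ],
)

```text
clock: 9.97
tcp_pos: [0.4509, -0.0082, 0.102]
orientation: [0.0, -0.077, 0.997, 0.002]
wrist_force: [-2.0, 8.3, -4.4]
finger_gap: 0.0336
grip_force: 50.1
```

Call:
jog_arm(
  moves=[
    {"slide":[0,0,0],"fingers":1,"angular":[0,0,0]},
    {"slide":[0,0,0.2],"fingers":1,"angular":[0,0,7]},
    {"slide":[0,0,0.4],"fingers":1,"angular":[0,0,14]},
    {"slide":[0,0,0.5],"fingers":1,"angular":[0,0,21]},
    {"slide":[0,0,0.6],"fingers":1,"angular":[0,0,28]},
    {"slide":[0,0,0.8],"fingers":1,"angular":[0,0,35]},
    {"slide":[0,0,0.9],"fingers":1,"angular":[0,0,42]},
    {"slide":[0,0,1],"fingers":1,"angular":[0,0,48]},
    {"slide":[0,0,1],"fingers":1,"angular":[0,0,48]},
    {"slide":[0,0,1],"fingers":1,"angular":[0,0,48]},
  ],
)

```text
clock: 10.8
tcp_pos: [0.4507, -0.0083, 0.1009]
orientation: [-0.001, 0.335, 0.942, 0.002]
wrist_force: [-2.0, 6.7, -3.8]
finger_gap: 0.0335
grip_force: 50.1
```

Call:
jog_arm(
  moves=[
    {"slide":[0,0,0],"fingers":0.35,"angular":[0,0,0]},
    {"slide":[0,0,0],"fingers":0.35,"angular":[0,0,0]},
    {"slide":[0,0,-35],"fingers":0.35,"angular":[0,0,0]},
    {"slide":[0,0,-60],"fingers":0.35,"angular":[0,0,-7]},
    {"slide":[0,0,-60],"fingers":0.35,"angular":[0,0,-14]},
    {"slide":[0,0,-60],"fingers":0.35,"angular":[0,0,-21]},
    {"slide":[0,0,-60],"fingers":0.35,"angular":[0,0,-28]},
    {"slide":[0,0,-60],"fingers":0.35,"angular":[0,0,-35]},
    {"slide":[0,0,-60],"fingers":0.35,"angular":[0,0,-42]},
    {"slide":[0,0,-60],"fingers":0.35,"angular":[0,0,-48]},
  ],
)

```text
clock: 11.63
tcp_pos: [0.4528, -0.0106, 0.1618]
orientation: [0.002, -0.08, 0.997, -0.001]
wrist_force: [-1.0, 0.4, -0.0]
finger_gap: 0.0554
grip_force: 0.0
```

Call:
jog_arm(
  moves=[
    {"slide":[-29,-28,0],"fingers":0.35,"angular":[0,0,0]},
    {"slide":[-57,-56,0],"fingers":0.35,"angular":[0,0,0]},
    {"slide":[-85,-84,0],"fingers":0.35,"angular":[0,0,0]},
    {"slide":[-91,-90,0],"fingers":0.35,"angular":[0,0,0]},
    {"slide":[-91,-90,0],"fingers":0.35,"angular":[0,0,0]},
    {"slide":[-91,-90,0],"fingers":0.35,"angular":[0,0,0]},
  ],
)

```text
clock: 12.13
tcp_pos: [0.5554, -0.0854, 0.1606]
orientation: [0.0, -0.076, 0.997, -0.0]
wrist_force: [-0.1, -0.2, -1.4]
finger_gap: 0.0558
grip_force: 0.0
```

```bash
sed -i 's/^K=.*/K=np.array([[.543,.0067],[.5570,-.0850],[.4654,-.0998],[.4507,-.0083]])/' look2.py; python3 look2.py w7
```

```text
12.1333 [ 0.5554 -0.0854  0.1606] y yaw 98.8 -0.45
1 tool [-1.8 92.9 48.5] [431.09995 246.06737]
2 tool [-1.6  0.2 48.6] [280.1377 245.6927]
3 tool [91.2 -0.5 48.5] [279.1683   83.50761]
4 tool [91.7 92.2 48.5] [455.55887  82.4878 ]
line 1 [(191, np.int64(42), 142, 158), (190, np.int64(45), 142, 154), (190, np.int64(45), 146, 150)]
line 2 [(120, np.int64(354), 158, 142), (119, np.int64(354), 158, 146), (119, np.int64(357), 154, 150)]
line 3 [(118, np.int64(48), 150, 154), (117, np.int64(45), 150, 158), (117, np.int64(48), 146, 158)]
line 4 [(119, np.int64(42), 142, 154), (119, np.int64(42), 138, 158), (119, np.int64(33), 150, 162)]
```

Call:
jog_arm(
  moves=[
    {"slide":[-1.2,0.2,35],"fingers":0.35,"angular":[0,0,0]},
    {"slide":[-1.2,0.2,55],"fingers":0.35,"angular":[0,0,0]},
    {"slide":[-1.2,0.2,61],"fingers":0.35,"angular":[0,0,0]},
    {"slide":[-1.2,0.2,61],"fingers":0.35,"angular":[0,0,0]},
    {"slide":[-1.2,0.2,61],"fingers":1,"angular":[0,0,0]},
    {"slide":[-1.2,0.2,61],"fingers":1,"angular":[0,0,0]},
    {"slide":[-1.2,0.2,61],"fingers":1,"angular":[0,0,0]},
    {"slide":[-1.2,0.2,61],"fingers":1,"angular":[0,0,0]},
    {"slide":[-1.2,0.2,61],"fingers":1,"angular":[0,0,0]},
  ],
)

```text
clock: 12.93
tcp_pos: [0.557, -0.0853, 0.101]
orientation: [0.001, -0.077, 0.997, -0.001]
wrist_force: [-2.9, -3.1, 6.9]
finger_gap: 0.0333
grip_force: 49.7
```

Call:
jog_arm(
  moves=[
    {"slide":[0,0,0.2],"fingers":1,"angular":[0,0,7]},
    {"slide":[0,0,0.4],"fingers":1,"angular":[0,0,14]},
    {"slide":[0,0,0.5],"fingers":1,"angular":[0,0,21]},
    {"slide":[0,0,0.6],"fingers":1,"angular":[0,0,28]},
    {"slide":[0,0,0.8],"fingers":1,"angular":[0,0,35]},
    {"slide":[0,0,0.9],"fingers":1,"angular":[0,0,42]},
    {"slide":[0,0,1],"fingers":1,"angular":[0,0,46]},
    {"slide":[0,0,1],"fingers":1,"angular":[0,0,46]},
    {"slide":[0,0,1],"fingers":1,"angular":[0,0,46]},
  ],
)

```text
clock: 13.68
tcp_pos: [0.5571, -0.0852, 0.1]
orientation: [0.002, 0.319, 0.948, -0.0]
wrist_force: [-2.6, -2.2, 6.8]
finger_gap: 0.0337
grip_force: 49.9
```

Call:
jog_arm(
  moves=[
    {"slide":[0,0,0],"fingers":0.35,"angular":[0,0,0]},
    {"slide":[0,0,0],"fingers":0.35,"angular":[0,0,0]},
    {"slide":[0,0,-35],"fingers":0.35,"angular":[0,0,0]},
    {"slide":[0,0,-60],"fingers":0.35,"angular":[0,0,-7]},
    {"slide":[0,0,-60],"fingers":0.35,"angular":[0,0,-14]},
    {"slide":[0,0,-60],"fingers":0.35,"angular":[0,0,-21]},
    {"slide":[0,0,-60],"fingers":0.35,"angular":[0,0,-28]},
    {"slide":[0,0,-60],"fingers":0.35,"angular":[0,0,-35]},
    {"slide":[0,0,-60],"fingers":0.35,"angular":[0,0,-42]},
    {"slide":[0,0,-60],"fingers":0.35,"angular":[0,0,-46]},
  ],
)

```text
clock: 14.52
tcp_pos: [0.5565, -0.0841, 0.158]
orientation: [0.0, -0.08, 0.997, 0.0]
wrist_force: [-0.6, 0.1, 0.9]
finger_gap: 0.0552
grip_force: 0.0
```

```bash
python3 look2.py w8
```

```text
14.5167 [ 0.5565 -0.0841  0.158 ] y yaw 99.2 -0.45
1 tool [-1.1 91.8 46.1] [431.1338 246.7956]
2 tool [-0.3 -1.  46. ] [278.20547 245.43837]
3 tool [92.5 -1.  45.9] [278.19785  80.45201]
4 tool [92.4 91.7 46. ] [457.30527  80.83092]
line 1 [(191, np.int64(42), 146, 154), (191, np.int64(45), 146, 150), (191, np.int64(42), 142, 158)]
line 2 [(120, np.int64(39), 158, 150), (120, np.int64(48), 150, 142), (120, np.int64(48), 146, 146)]
line 3 [(118, np.int64(48), 150, 154), (118, np.int64(48), 146, 158), (117, np.int64(42), 154, 162)]
line 4 [(120, np.int64(45), 138, 154), (120, np.int64(39), 146, 154), (120, np.int64(45), 142, 150)]
```

All four lines read about 43–47°, so the first pass is complete. For the second pass, I start with k2, since the gripper is already above it.

Call:
jog_arm(
  moves=[
    {"slide":[-0.5,-1,35],"fingers":0.35,"angular":[0,0,0]},
    {"slide":[-0.5,-1,53],"fingers":0.35,"angular":[0,0,0]},
    {"slide":[-0.5,-1,59],"fingers":0.35,"angular":[0,0,0]},
    {"slide":[-0.5,-1,59],"fingers":0.35,"angular":[0,0,0]},
    {"slide":[-0.5,-1,59],"fingers":1,"angular":[0,0,0]},
    {"slide":[-0.5,-1,59],"fingers":1,"angular":[0,0,0]},
    {"slide":[-0.5,-1,59],"fingers":1,"angular":[0,0,0]},
    {"slide":[-0.5,-1,59],"fingers":1,"angular":[0,0,0]},
    {"slide":[-0.5,-1,59],"fingers":1,"angular":[0,0,0]},
  ],
)

```text
clock: 15.32
tcp_pos: [0.5578, -0.0854, 0.1003]
orientation: [0.001, -0.077, 0.997, -0.0]
wrist_force: [-0.9, 1.1, 5.8]
finger_gap: 0.0332
grip_force: 49.9
```

Call:
jog_arm(
  moves=[
    {"slide":[0,0,0.2],"fingers":1,"angular":[0,0,7]},
    {"slide":[0,0,0.4],"fingers":1,"angular":[0,0,14]},
    {"slide":[0,0,0.5],"fingers":1,"angular":[0,0,21]},
    {"slide":[0,0,0.6],"fingers":1,"angular":[0,0,28]},
    {"slide":[0,0,0.8],"fingers":1,"angular":[0,0,34]},
    {"slide":[0,0,0.9],"fingers":1,"angular":[0,0,38]},
    {"slide":[0,0,0.9],"fingers":1,"angular":[0,0,42]},
    {"slide":[0,0,0.9],"fingers":1,"angular":[0,0,42]},
    {"slide":[0,0,0.9],"fingers":1,"angular":[0,0,42]},
  ],
)

```text
clock: 16.07
tcp_pos: [0.5583, -0.0862, 0.0995]
orientation: [0.002, 0.285, 0.959, -0.0]
wrist_force: [1.1, -1.8, 5.6]
finger_gap: 0.0334
grip_force: 50.2
```

```bash
cat > tq.py <<'E'
from h import *
s=get_state();print(s["clock"],"torque",np.round(s["ft_torque"],2),"F",np.round(s["wrist_force"],1),"yaw",round(np.degrees(np.arctan2(*Rt(s).as_matrix()[[1,0],1])),1))
E
python3 tq.py
```

```text
16.0667 torque [-0.32  0.    0.36] F [ 1.1 -1.8  5.6] yaw 56.9
```

Call:
jog_arm(
  moves=[
    {"slide":[0,0,0],"fingers":1,"angular":[0,0,3]},
    {"slide":[0,0,0],"fingers":1,"angular":[0,0,5]},
    {"slide":[0,0,0],"fingers":1,"angular":[0,0,5]},
  ],
)

```text
clock: 16.32
tcp_pos: [0.5592, -0.0869, 0.0995]
orientation: [0.003, 0.326, 0.945, -0.001]
wrist_force: [2.7, -4.7, 5.2]
finger_gap: 0.0336
grip_force: 50.1
```

```bash
python3 tq.py
```

```text
16.3167 torque [-1.07 -0.57  0.72] F [ 2.7 -4.7  5.2] yaw 51.9
```

The torque rises clearly above the 0.12 N m friction, so k2 is at its stop. Next I release and go across to k4.

Call:
jog_arm(
  moves=[
    {"slide":[0,0,0],"fingers":0.35,"angular":[0,0,0]},
    {"slide":[0,0,0],"fingers":0.35,"angular":[0,0,0]},
    {"slide":[0,0,-35],"fingers":0.35,"angular":[0,0,0]},
    {"slide":[0,0,-60],"fingers":0.35,"angular":[0,0,-7]},
    {"slide":[0,0,-60],"fingers":0.35,"angular":[0,0,-14]},
    {"slide":[0,0,-60],"fingers":0.35,"angular":[0,0,-21]},
    {"slide":[0,0,-60],"fingers":0.35,"angular":[0,0,-28]},
    {"slide":[0,0,-60],"fingers":0.35,"angular":[0,0,-35]},
    {"slide":[0,0,-60],"fingers":0.35,"angular":[0,0,-42]},
    {"slide":[0,0,-60],"fingers":0.35,"angular":[0,0,-47]},
  ],
)

```text
clock: 17.15
tcp_pos: [0.5558, -0.0847, 0.1571]
orientation: [-0.001, -0.08, 0.997, 0.001]
wrist_force: [-0.0, 1.0, -0.3]
finger_gap: 0.0555
grip_force: 0.0
```

```bash
python3 look2.py w9
```

```text
17.15 [ 0.5558 -0.0847  0.1571] y yaw 99.2 -0.46
1 tool [-2.1 92.2 45.3] [432.23798 248.76138]
2 tool [-1.2 -0.5 45.1] [278.94742 247.40048]
3 tool [91.6 -0.5 45.3] [279.1735   82.20115]
4 tool [91.4 92.2 45.5] [458.50726  82.71165]
line 1 [(191, np.int64(45), 146, 150), (191, np.int64(45), 142, 154), (191, np.int64(42), 142, 158)]
line 2 [(120, np.int64(90), 154, 138), (120, np.int64(84), 150, 146), (120, np.int64(81), 150, 150)]
line 3 [(118, np.int64(48), 146, 158), (118, np.int64(48), 150, 154), (117, np.int64(45), 150, 158)]
line 4 [(120, np.int64(45), 138, 154), (120, np.int64(42), 142, 154), (120, np.int64(42), 138, 158)]
```

Call:
jog_arm(
  moves=[
    {"slide":[29,28,0],"fingers":0.35,"angular":[0,0,0]},
    {"slide":[57,56,0],"fingers":0.35,"angular":[0,0,0]},
    {"slide":[85,84,0],"fingers":0.35,"angular":[0,0,0]},
    {"slide":[92,92,0],"fingers":0.35,"angular":[0,0,0]},
    {"slide":[92,92,0],"fingers":0.35,"angular":[0,0,0]},
    {"slide":[92,92,0],"fingers":0.35,"angular":[0,0,0]},
  ],
)

```text
clock: 17.7
tcp_pos: [0.4517, -0.0082, 0.1581]
orientation: [0.0, -0.077, 0.997, 0.0]
wrist_force: [0.3, -0.1, 0.4]
finger_gap: 0.0552
grip_force: 0.0
```

```bash
python3 look2.py w10
```

```text
17.7 [ 0.4517 -0.0082  0.1581] y yaw 98.8 -0.35
1 tool [-92.5   0.7  46.1] [280.61664 367.57004]
2 tool [-92.2 -92.1  46.1] [146.82759 367.12296]
3 tool [  0.6 -92.6  46.1] [126.723854 243.83937 ]
4 tool [ 1.   0.  46.1] [279.9134  243.30312]
line 1 [(74, np.int64(45), 138, 162), (63, np.int64(42), 142, 162), (63, np.int64(48), 138, 158)]
line 2 [(5, np.int64(90), 138, 146), (5, np.int64(93), 138, 142), (5, np.int64(72), 138, 134)]
line 3 [(176, np.int64(45), 162, 146), (175, np.int64(48), 158, 142), (175, np.int64(42), 162, 150)]
line 4 [(103, np.int64(45), 138, 150), (103, np.int64(45), 142, 146), (103, np.int64(39), 146, 154)]
```

k2's line is now at about 84°, and I predicted 83° at the stop. On to k4.

Call:
jog_arm(
  moves=[
    {"slide":[1,0,35],"fingers":0.35,"angular":[0,0,0]},
    {"slide":[1,0,53],"fingers":0.35,"angular":[0,0,0]},
    {"slide":[1,0,59],"fingers":0.35,"angular":[0,0,0]},
    {"slide":[1,0,59],"fingers":0.35,"angular":[0,0,0]},
    {"slide":[1,0,59],"fingers":1,"angular":[0,0,0]},
    {"slide":[1,0,59],"fingers":1,"angular":[0,0,0]},
    {"slide":[1,0,59],"fingers":1,"angular":[0,0,0]},
    {"slide":[1,0,59],"fingers":1,"angular":[0,0,0]},
    {"slide":[1,0,59],"fingers":1,"angular":[0,0,0]},
  ],
)

```text
clock: 18.5
tcp_pos: [0.4519, -0.0078, 0.1004]
orientation: [0.001, -0.077, 0.997, 0.001]
wrist_force: [-0.1, 4.9, 1.1]
finger_gap: 0.0333
grip_force: 49.5
```

Call:
jog_arm(
  moves=[
    {"slide":[0,0,0.2],"fingers":1,"angular":[0,0,7]},
    {"slide":[0,0,0.4],"fingers":1,"angular":[0,0,14]},
    {"slide":[0,0,0.5],"fingers":1,"angular":[0,0,21]},
    {"slide":[0,0,0.6],"fingers":1,"angular":[0,0,28]},
    {"slide":[0,0,0.8],"fingers":1,"angular":[0,0,34]},
    {"slide":[0,0,0.9],"fingers":1,"angular":[0,0,38]},
    {"slide":[0,0,0.9],"fingers":1,"angular":[0,0,42]},
    {"slide":[0,0,0.9],"fingers":1,"angular":[0,0,46]},
    {"slide":[0,0,0.9],"fingers":1,"angular":[0,0,46]},
  ],
)

```text
clock: 19.25
tcp_pos: [0.4521, -0.009, 0.0995]
orientation: [0.001, 0.319, 0.948, 0.0]
wrist_force: [-0.7, 0.7, 2.9]
finger_gap: 0.0333
grip_force: 50.3
```

```bash
python3 tq.py
```

```text
19.25 torque [-0.15  0.15  0.59] F [-0.7  0.7  2.9] yaw 52.8
```

Call:
jog_arm(
  moves=[
    {"slide":[0,0,0],"fingers":0.35,"angular":[0,0,0]},
    {"slide":[0,0,0],"fingers":0.35,"angular":[0,0,0]},
    {"slide":[0,0,-35],"fingers":0.35,"angular":[0,0,0]},
    {"slide":[0,0,-60],"fingers":0.35,"angular":[0,0,-7]},
    {"slide":[0,0,-60],"fingers":0.35,"angular":[0,0,-14]},
    {"slide":[0,0,-60],"fingers":0.35,"angular":[0,0,-21]},
    {"slide":[0,0,-60],"fingers":0.35,"angular":[0,0,-28]},
    {"slide":[0,0,-60],"fingers":0.35,"angular":[0,0,-35]},
    {"slide":[0,0,-60],"fingers":0.35,"angular":[0,0,-42]},
    {"slide":[0,0,-60],"fingers":0.35,"angular":[0,0,-46]},
  ],
)

```text
clock: 20.08
tcp_pos: [0.451, -0.0088, 0.1583]
orientation: [0.0, -0.08, 0.997, 0.0]
wrist_force: [0.5, -0.6, -0.2]
finger_gap: 0.0557
grip_force: 0.0
```

```bash
python3 look2.py w11
```

```text
20.0833 [ 0.451  -0.0088  0.1583] y yaw 99.2 -0.36
1 tool [-93.3   0.6  46.3] [280.52457 368.29437]
2 tool [-92.5 -92.2  46.3] [146.91087 367.19836]
3 tool [  0.3 -92.1  46.3] [127.793945 244.0954  ]
4 tool [ 0.2  0.6 46.3] [280.7545 244.4189]
line 1 [(52, np.int64(45), 138, 162), (32, np.int64(42), 142, 162), (31, np.int64(48), 138, 158)]
line 2 [(5, np.int64(63), 138, 146), (5, np.int64(66), 138, 142), (5, np.int64(192), 138, 134)]
line 3 [(176, np.int64(42), 162, 150), (175, np.int64(45), 158, 150), (175, np.int64(48), 154, 146)]
line 4 [(102, np.int64(87), 138, 146), (102, np.int64(84), 142, 150), (102, np.int64(90), 138, 142)]
```

k4 is home: its line is at about 85° with torque 0.59. Now k3, which lies 92 mm along tool -y.

Call:
jog_arm(
  moves=[
    {"slide":[0,-40,0],"fingers":0.35,"angular":[0,0,0]},
    {"slide":[0,-80,0],"fingers":0.35,"angular":[0,0,0]},
    {"slide":[0.3,-92,0],"fingers":0.35,"angular":[0,0,0]},
    {"slide":[0.3,-92,0],"fingers":0.35,"angular":[0,0,0]},
    {"slide":[0.3,-92,0],"fingers":0.35,"angular":[0,0,0]},
  ],
)

```text
clock: 20.55
tcp_pos: [0.4645, -0.1001, 0.1579]
orientation: [-0.0, -0.076, 0.997, 0.0]
wrist_force: [-0.7, -0.4, 0.8]
finger_gap: 0.0555
grip_force: 0.0
```

Call:
jog_arm(
  moves=[
    {"slide":[0,0,35],"fingers":0.35,"angular":[0,0,0]},
    {"slide":[0,0,53],"fingers":0.35,"angular":[0,0,0]},
    {"slide":[0,0,59],"fingers":0.35,"angular":[0,0,0]},
    {"slide":[0,0,59],"fingers":0.35,"angular":[0,0,0]},
    {"slide":[0,0,59],"fingers":1,"angular":[0,0,0]},
    {"slide":[0,0,59],"fingers":1,"angular":[0,0,0]},
    {"slide":[0,0,59],"fingers":1,"angular":[0,0,0]},
    {"slide":[0,0,59],"fingers":1,"angular":[0,0,0]},
    {"slide":[0,0,59],"fingers":1,"angular":[0,0,0]},
  ],
)

```text
clock: 21.3
tcp_pos: [0.4655, -0.0998, 0.1005]
orientation: [0.001, -0.077, 0.997, -0.0]
wrist_force: [-1.8, 0.0, 7.0]
finger_gap: 0.0331
grip_force: 49.6
```

Call:
jog_arm(
  moves=[
    {"slide":[0,0,0.2],"fingers":1,"angular":[0,0,7]},
    {"slide":[0,0,0.4],"fingers":1,"angular":[0,0,14]},
    {"slide":[0,0,0.5],"fingers":1,"angular":[0,0,21]},
    {"slide":[0,0,0.6],"fingers":1,"angular":[0,0,28]},
    {"slide":[0,0,0.8],"fingers":1,"angular":[0,0,34]},
    {"slide":[0,0,0.9],"fingers":1,"angular":[0,0,38]},
    {"slide":[0,0,0.9],"fingers":1,"angular":[0,0,42]},
    {"slide":[0,0,0.9],"fingers":1,"angular":[0,0,44]},
    {"slide":[0,0,0.9],"fingers":1,"angular":[0,0,44]},
  ],
)

```text
clock: 22.05
tcp_pos: [0.4665, -0.1009, 0.0996]
orientation: [0.002, 0.302, 0.953, -0.001]
wrist_force: [1.3, -4.0, 5.0]
finger_gap: 0.0334
grip_force: 50.2
```

```bash
python3 tq.py
```

```text
22.05 torque [-0.83 -0.12  0.92] F [ 1.3 -4.   5. ] yaw 54.9
```

Call:
jog_arm(
  moves=[
    {"slide":[0,0,0],"fingers":0.35,"angular":[0,0,0]},
    {"slide":[0,0,0],"fingers":0.35,"angular":[0,0,0]},
    {"slide":[0,0,-35],"fingers":0.35,"angular":[0,0,0]},
    {"slide":[0,0,-60],"fingers":0.35,"angular":[0,0,-7]},
    {"slide":[0,0,-60],"fingers":0.35,"angular":[0,0,-14]},
    {"slide":[0,0,-60],"fingers":0.35,"angular":[0,0,-21]},
    {"slide":[0,0,-60],"fingers":0.35,"angular":[0,0,-28]},
    {"slide":[0,0,-60],"fingers":0.35,"angular":[0,0,-35]},
    {"slide":[0,0,-60],"fingers":0.35,"angular":[0,0,-42]},
    {"slide":[0,0,-60],"fingers":0.35,"angular":[0,0,-44]},
  ],
)

```text
clock: 22.88
tcp_pos: [0.4639, -0.0991, 0.1576]
orientation: [-0.001, -0.08, 0.997, 0.001]
wrist_force: [0.2, -0.5, 0.3]
finger_gap: 0.0556
grip_force: 0.0
```

```bash
python3 look2.py w12
```

```text
22.8833 [ 0.4639 -0.0991  0.1576] y yaw 99.2 -0.54
1 tool [-94.9  91.7  45.7] [411.69568 371.05276]
2 tool [-94.2  -1.   45.5] [278.16412 370.19995]
3 tool [-1.4 -1.  45.6] [278.09644 247.27621]
4 tool [-1.4 91.6 45.8] [431.00757 247.40651]
line 1 [(85, np.int64(33), 142, 158), (79, np.int64(27), 150, 162), (76, np.int64(39), 138, 154)]
line 2 [(103, np.int64(75), 162, 150), (103, np.int64(81), 150, 146), (103, np.int64(81), 146, 146)]
line 3 [(107, np.int64(84), 146, 150), (107, np.int64(87), 150, 146), (107, np.int64(84), 150, 150)]
line 4 [(89, np.int64(84), 142, 150), (89, np.int64(84), 138, 150), (89, np.int64(81), 138, 154)]
```

k3 is home (line 84°). Now k1.

Call:
jog_arm(
  moves=[
    {"slide":[-29,28,0],"fingers":0.35,"angular":[0,0,0]},
    {"slide":[-57,56,0],"fingers":0.35,"angular":[0,0,0]},
    {"slide":[-86,83,0],"fingers":0.35,"angular":[0,0,0]},
    {"slide":[-94,92,0],"fingers":0.35,"angular":[0,0,0]},
    {"slide":[-94,92,0],"fingers":0.35,"angular":[0,0,0]},
    {"slide":[-94,92,0],"fingers":0.35,"angular":[0,0,0]},
  ],
)

```text
clock: 23.43
tcp_pos: [0.5427, 0.0063, 0.1574]
orientation: [-0.001, -0.078, 0.997, 0.0]
wrist_force: [-1.1, -0.5, 0.6]
finger_gap: 0.0559
grip_force: 0.0
```

Call:
jog_arm(
  moves=[
    {"slide":[0,0,35],"fingers":0.35,"angular":[0,0,0]},
    {"slide":[0,0,53],"fingers":0.35,"angular":[0,0,0]},
    {"slide":[0,0,59],"fingers":0.35,"angular":[0,0,0]},
    {"slide":[0,0,59],"fingers":0.35,"angular":[0,0,0]},
    {"slide":[0,0,59],"fingers":1,"angular":[0,0,0]},
    {"slide":[0,0,59],"fingers":1,"angular":[0,0,0]},
    {"slide":[0,0,59],"fingers":1,"angular":[0,0,0]},
    {"slide":[0,0,59],"fingers":1,"angular":[0,0,0]},
    {"slide":[0,0,59],"fingers":1,"angular":[0,0,0]},
  ],
)

```text
clock: 24.18
tcp_pos: [0.5435, 0.0066, 0.101]
orientation: [0.001, -0.077, 0.997, 0.001]
wrist_force: [-2.5, 4.1, 2.1]
finger_gap: 0.033
grip_force: 49.5
```

Call:
jog_arm(
  moves=[
    {"slide":[0,0,0.2],"fingers":1,"angular":[0,0,7]},
    {"slide":[0,0,0.4],"fingers":1,"angular":[0,0,14]},
    {"slide":[0,0,0.5],"fingers":1,"angular":[0,0,21]},
    {"slide":[0,0,0.6],"fingers":1,"angular":[0,0,28]},
    {"slide":[0,0,0.8],"fingers":1,"angular":[0,0,34]},
    {"slide":[0,0,0.9],"fingers":1,"angular":[0,0,38]},
    {"slide":[0,0,0.9],"fingers":1,"angular":[0,0,42]},
    {"slide":[0,0,0.9],"fingers":1,"angular":[0,0,45]},
    {"slide":[0,0,0.9],"fingers":1,"angular":[0,0,45]},
  ],
)

```text
clock: 24.93
tcp_pos: [0.5449, 0.0051, 0.1003]
orientation: [0.002, 0.31, 0.951, 0.0]
wrist_force: [0.1, -1.6, 2.4]
finger_gap: 0.033
grip_force: 50.3
```

```bash
python3 tq.py
```

```text
24.9333 torque [-0.33 -0.14  0.58] F [ 0.1 -1.6  2.4] yaw 53.8
```

Call:
jog_arm(
  moves=[
    {"slide":[0,0,0],"fingers":0.35,"angular":[0,0,0]},
    {"slide":[0,0,0],"fingers":0.35,"angular":[0,0,0]},
    {"slide":[0,0,-35],"fingers":0.35,"angular":[0,0,0]},
    {"slide":[0,0,-60],"fingers":0.35,"angular":[0,0,-7]},
    {"slide":[0,0,-90],"fingers":0.35,"angular":[0,0,-14]},
    {"slide":[0,0,-120],"fingers":0.35,"angular":[0,0,-21]},
    {"slide":[0,0,-120],"fingers":0.35,"angular":[0,0,-28]},
    {"slide":[0,0,-120],"fingers":0.35,"angular":[0,0,-35]},
    {"slide":[0,0,-120],"fingers":0.35,"angular":[0,0,-42]},
    {"slide":[0,0,-120],"fingers":0.35,"angular":[0,0,-45]},
  ],
)

```text
clock: 25.77
tcp_pos: [0.5433, 0.0057, 0.2187]
orientation: [0.0, -0.08, 0.997, 0.0]
wrist_force: [0.2, -0.4, 0.2]
finger_gap: 0.0556
grip_force: 0.0
```

```bash
python3 look2.py w13
```

```text
25.7667 [0.5433 0.0057 0.2187] y yaw 99.2 -0.3
1 tool [  0.2   1.1 106.7] [281.1059 213.4086]
2 tool [  1.  -91.7 106.7] [162.71277 212.31972]
3 tool [ 93.8 -91.7 106.7] [148.01472  85.33519]
4 tool [ 93.7   1.  106.7] [281.33725  85.60134]
line 1 [(108, np.int64(81), 146, 154), (108, np.int64(81), 150, 154), (108, np.int64(87), 150, 146)]
line 2 [(179, np.int64(84), 150, 146), (179, np.int64(81), 150, 150), (179, np.int64(87), 150, 142)]
line 3 [(179, np.int64(84), 146, 154), (178, np.int64(81), 146, 158), (178, np.int64(81), 150, 158)]
line 4 [(108, np.int64(81), 150, 154), (108, np.int64(81), 146, 154), (107, np.int64(78), 150, 158)]
```

All four lines agree at about 83°, which is the stop, and the gripper is clear. Handing in.

```bash
python3 -c "
from workcell import *
print(hand_in())"
```

```text
the job is handed in; nothing more can be done
None
```

I tightened all four knobs crosswise in two passes (k1, k3, k4, k2, then k2, k4, k3, k1), all to their stops by white line and torque, and handed in at about 26 s; I did not measure the cover's tilt or re-check the bystanders, and no verdict was shown.

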